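# Slide a plate home under a leaf spring

## Robot

A 6-joint arm with a two-finger parallel gripper is mounted at the origin on the work surface. World frame = base frame: x ahead of the robot, y to its left, z up, the work surface at z = 0. Lengths are in m, angles in rad, forces in N, time in s.
With the tool pointing down it reaches from about 0.375 to 0.975 m from the base axis. Payload 3.8 kg.
Tool frame: the origin (TCP) lies midway between the tips of the shut fingers; the grasp point (between the pads) lies 19 mm behind it; z points along the fingers, y is the direction in which the jaws open and shut (so a half turn about z gives the same grasp; the last joint's range is limited). The gripper opens to 85 mm and grips with 20 to 120 N. Pads are 22 mm wide; open, the fingers measure 114 mm over their backs; the gripper's body (76 mm by 85 mm) begins 54 mm behind the grasp point. The pads swing forward as they close: fully open they stand 13 mm farther back than shut.
Start: joints at [-1.278, 0.264, 1.604, -0, 1.274, -0.037], TCP at [0.219, -0.639, 0.231] pointing down, gripper open.
Joint ranges: [-2.63, 2.63], [-0.94, 2.18], [0.31, 2.57], [-1.31, 4.45], [0, 2.66], [-2.55, 2.55]. Speed limits (rad/s): [2.57, 2.57, 3.14, 3.14, 3.14, 3.14].

## Interface

Orientations are given as a rotation vector (axis times angle).
In Python, from workcell import bot gives the robot as it stands. The module is installed in compiled form; this text tells all that it offers.
- The arm moves only by the tool play_rows, never from a script. Its argument "series" is a list of rows, each an object with "translation": the shift along the tool's x, y, z in m, a list of three; "spin": the turn about the tool's z in units of 5 degrees (1.0 is 5 degrees). In form: [{"translation": [dx, dy, dz], "spin": spin}, ...]. A call has 1 to 5 rows; each row shifts and turns the commanded pose from where the row before left it, along the tool's axes as they then stand; what a row does not reach is not made up. A row lasts 1/10 s, in which the tool goes at most 50 mm and 8.59 degrees, less where a joint would pass 70% of its speed; a pose out of reach is approached as far as the arm can. A call is refused whole if a number of a shift passes 0.05 or a number of a turn 1, either way. A call with a gripper value outside its range is refused whole. "jaw" is the gripper's target within -1 to 1 (fully open at 1, half-way at 0, shut at -1), set as the call begins (left out, the last holds). The fingers move at their own pace and stop on an object; "force" is the grip in N (left out, the last holds). Time passes only in rows, so rows that do not move let the fingers close. It gives the time, the measured TCP pose, the force and the opening at its end, in the units of the state.
- bot.read_state(): the state, without advancing time (a new reading comes with each control period).
- bot.read_camera(name): name is "scene" or "top" or "wrist"; returns the picture (420x560x3 uint8, blue, green, red); there is no depth.
- bot.get_calibration(name): a dict with "fov_y" (degrees; the focal length in pixels is half the picture's height over the tangent of half this angle, whatever the lens; pixels are square), "cx", "cy" (the principal point, pixels), "R" (3x3) and "t" (3): a world point X has camera coordinates R X + t. Camera axes: x right, y down, z forward; pixel columns grow to the right and rows downward; lengths in m; the calibration is good to about 2 mm. A picture is of the moment at which its call begins: read the wrist's pose just before it. get_calibration takes no time and is no camera call; for the wrist camera it gives the pose at the moment of the call.
- bot.finish_job(): hands the job in, once; it reports no verdict.
The state is a dict: "time": time; "q": joint angles; "joint_vel": joint speeds; "joint_torque": joint torques, N m; "tool_pos": TCP position; "tcp_rot": TCP orientation; "wrist_force": force on the tool from outside, world axes, zero at the start; "torque": the same for the moment, N m; "width": opening from 0.0 (shut) to 1.0 (fully open).
Only numpy, scipy, OpenCV 4.12 (cv2) and the standard library are available. Lean on these libraries where they do the work, as an engineer would, in place of code of your own. Each camera call takes 0.05 s, during which the arm holds its last target. There are 200 camera calls.

## Task

Load the loose aluminium plate into its nest without picking it up: with the fingertips on the flat behind its thumb rib, press it firmly down against the sprung lifter, keep it pressed and push it along the track under the bridge and the leaf spring until its nose is fully home against the end stop. Then let go, so that the lifter springs up behind the plate, and leave the other things on the bench where they are.

Things in the scene. Friction and masses are not known exactly. Their poses are not given: they have to be found in the camera images.
- nest: Grey fixture, base 245 x 140 x 16 mm, fixed to the bench. Origin under the base's centre, on the bench; z up; +x is the way the plate is to be slid. On it a straight track along x: floor 16 mm above the bench, dark side walls 47 mm apart, 8 mm thick, tops 26 mm above the bench.
- bridge (a point): Near lower edge of the dark bridge across the track, on the track's middle line: 30 mm past the nest's origin, 30.5 mm above the bench. The bridge is 12 mm long in x, 80 mm wide, its top 38.5 mm above the bench.
- stop (a point): Foot of the end stop's near face on the track floor: 107 mm past the nest's origin, 16 mm above the bench. The stop is 12 mm high.
- plate: Loose aluminium plate, 120 (x) x 44 (y) x 12 mm, about 0.2 kg. Origin at the centre of its underside, +x to its nose. Thumb rib across its top, x = -25 to -19 mm, 36 mm wide, 10 mm high; behind it (x = -60 to -25 mm) the flat to press. Starts on the raised lifter, underside 22 mm above the bench, nose just short of the bridge. Home, its origin is 60 mm short of the stop, the rib 2 mm short of the bridge.
- tread (a point): Middle of the flat behind the rib, on the plate's top: 42.5 mm behind the plate's origin, 12 mm above it. 34 mm above the bench at the start, 28 mm when the plate is pressed down onto the track floor.
- lifter (a joint): Brass spring lifter, 65 x 24 mm, in the track floor, x = -85 to -20 mm in the nest's frame. In m: 0 = up, 6 mm above the floor; 0.006 = flush. Starts to move at about 6 N, flush at 12 N. While up, the plate's nose butts against the bridge; pressed onto the floor the plate clears it by 2.5 mm. Springs up behind the plate's tail once the plate is home.
- leaf (a joint): Steel leaf spring, 48 mm long, 30 mm wide, hinged on the bridge's far side, slanting down along +x to about 7 mm above the track floor. In rad: 0 = free, grows as it is lifted; about 0.1 when it lies on the plate, pressing with about 6 N.
- housing: Bystander: dark 80 mm square flange with a steel ring and four studs, 42 mm tall, beside the nest; origin under its centre.
- scriber: Bystander: scriber with a wooden handle, 170 mm long, 22 mm thick, lying beside the nest; origin near its middle.
- wrench: Bystander: steel wrench, 150 mm long, lying beside the nest.
- blank: Bystander: small plain aluminium block without rib, 70 x 40 x 12 mm, beside the nest; origin under its centre.
- jar: Bystander: clear jar with black lid, 40 mm across, 50 mm tall; origin under its centre.
- collar: Bystander: steel collar, 26 mm across, 16 mm tall, standing on the nest's base beside the track past the bridge; origin under its centre.
- hammer: Bystander: hammer, 260 mm long, lying to the robot's right.
Mind the look-alikes: they are no part of the job. What is shaped like the plate but green, orange or yellow is not meant.

How it is judged:
On the way, in this order (a step that is already met when the one before it is completed fails the run):
1. the fingers press the plate down on its lifter (value of joint lifter above 0.004 m and contact force between the fingers and plate above 4 N and x of plate in the frame of nest below -0.01 m), for 0.1 s.
2. the nose of the plate passes under the leaf spring and lifts it while pushed (value of joint leaf above 0.05 rad and contact force between the fingers and plate above 2 N and z of plate in the frame of nest below 0.021 m), for 0.1 s.
At the end, for the whole second after the job is handed in: The plate lies flat and still on the track floor with its nose within 4 mm of the end stop, the leaf spring bearing on top of it, the lifter sprung up again behind its tail (within 1.5 mm of fully up), and the fingers clear (x of plate in the frame of nest above 0.043 m and z of plate in the frame of nest below 0.018 m and angle between plate's own z axis and vertical below 0.03 rad and angle between the x axis of plate and the x axis of nest, either way round below 0.06 rad and value of joint leaf above 0.05 rad and value of joint lifter below 0.0015 m and linear speed of plate below 0.01 m/s); the robot touches nothing.
It fails at once if the plate is lifted more than 8 mm above where it lay on the lifter (z of plate in the frame of nest above 0.03 m).
It fails at once if the plate is tipped (angle between plate's own z axis and vertical above 0.25 rad).
It fails at once if another thing on the bench is moved more than 20 mm (distance of any of housing, scriber, wrench, blank, jar, collar, hammer from where it was at the start of the episode above 0.02 m).
It also fails if it takes over 43 s, if anything falls off the work surface, if the arm or the gripper's body presses on something with over 40 N, if the wrist force passes 120 N, or if a joint passes its speed limit or range.

## Working session

There is one attempt and no reset: what is moved stays moved. The work goes in short steps, Python scripts to look and compute and a tool call to move; the robot and the scene stay as the last step left them, time stands still between calls to the robot, and variables do not carry over. Pictures are saved under pics/ and viewed, about 8 in all and at most 12, crops included, and the job is handed in when it is done.

Besides the shell and the picture viewer there is one more tool, called as name(argument=value, ...) on one line, values as JSON. play_rows: Moves the arm, as the interface text tells. Its arguments: {"type":"object","properties":{"series":{"type":"array","items":{"type":"object","properties":{"translation":{"type":"array","items":{"type":"number"}},"spin":{"type":"number"}}}},"jaw":{"type":"number"},"force":{"type":"number"}},"required":["series"]}

```bash
mkdir -p pics
python3 - <<'E'
from workcell import bot
import cv2,numpy as np
s=bot.read_state();print({k:np.round(v,3).tolist() for k,v in s.items()})
for n in("top","scene"):
    c=bot.get_calibration(n);print(n,c)
    cv2.imwrite(f"pics/{n}0.png",bot.read_camera(n))
E
```

```text
{'time': 0.0, 'q': [-1.278, 0.265, 1.605, -0.0, 1.274, -0.037], 'joint_vel': [0.002, 0.0, 0.0, -0.001, -0.001, 0.0], 'joint_torque': [-0.001, -51.512, -36.731, -0.0, 0.013, 0.0], 'tool_pos': [0.218, -0.638, 0.23], 'tcp_rot': [-3.097, -0.515, 0.0], 'wrist_force': [1.006, -0.865, 0.091], 'torque': [0.029, -0.045, -0.099], 'width': 0.996}
top {'fov_y': 42.35336121541821, 'cx': 280.5939179841124, 'cy': 213.08999376503138, 'R': array([[-0.01190093, -0.99986582,  0.0112569 ],
       [-0.99794666,  0.01116803, -0.06306939],
       [ 0.06293521, -0.01198437, -0.99794566]]), 't': array([-0.09805849,  0.53894187,  1.32678263])}
scene {'fov_y': 44.9452097364115, 'cx': 271.96961408635434, 'cy': 213.3807658146901, 'R': array([[ 0.70891183,  0.70498266,  0.0210589 ],
       [ 0.41790551, -0.39580768, -0.81773545],
       [-0.56815403,  0.58850296, -0.57520888]]), 't': array([-0.29621761, -0.226202  ,  1.67422173])}
```

View pics/top0.png

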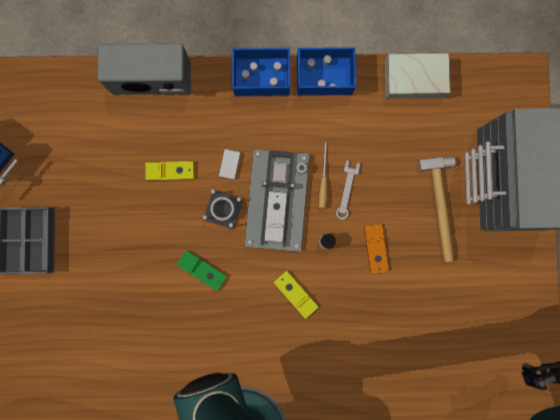

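View pics/scene0.png

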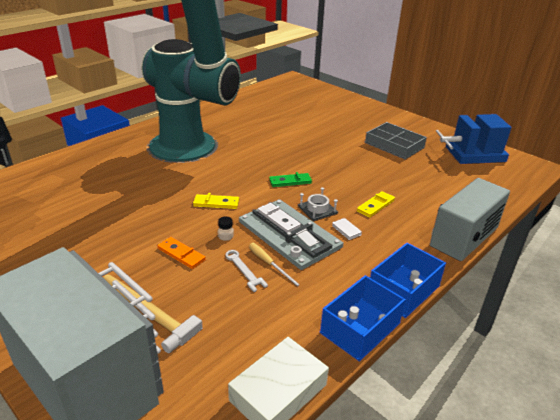

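Top view: the nest is at (277,200), the bridge at (279,184) and the bare plate in the track at (275,217). Things that could be mistaken for it are the yellow ones at (170,171) and (296,294), green (202,270), orange (376,249) and the plain blank at (230,164). I choose the uncoloured, ribbed one in the track and check it in a close crop.

```bash
cat > h.py <<'E'
from workcell import bot
import cv2,numpy as np
def ray(n,uv,z,cal=None):
    c=cal or bot.get_calibration(n);f=210/np.tan(np.radians(c["fov_y"]/2))
    R=np.array(c["R"]);t=np.array(c["t"]);o=-R.T@t
    uv=np.atleast_2d(uv).astype(float)
    d=np.c_[(uv[:,0]-c["cx"])/f,(uv[:,1]-c["cy"])/f,np.ones(len(uv))]@R
    return o+d*((z-o[2])/d[:,2])[:,None]
def proj(n,X,cal=None):
    c=cal or bot.get_calibration(n);f=210/np.tan(np.radians(c["fov_y"]/2))
    p=np.atleast_2d(X)@np.array(c["R"]).T+c["t"]
    return p[:,:2]/p[:,2:]*f+[c["cx"],c["cy"]]
E
python3 - <<'E'
from h import *
im=cv2.imread("pics/top0.png")
sub=im[140:260,235:320]
cv2.imwrite("pics/crop_top.png",cv2.resize(sub,None,fx=5,fy=5,interpolation=cv2.INTER_CUBIC))
hsv=cv2.cvtColor(im,cv2.COLOR_BGR2HSV)
for nm,m,z in(("base",(hsv[...,1]<70),.016),("bright",(hsv[...,1]<60)&(hsv[...,2]>175),.034)):
    m=m.astype(np.uint8);m[:140]=0;m[260:]=0;m[:,:243]=0;m[:,315:]=0
    if nm=="base": m=cv2.morphologyEx(m,cv2.MORPH_CLOSE,np.ones((9,9)))
    for c in cv2.findContours(m,0,1)[0]:
        if cv2.contourArea(c)<60: continue
        r=cv2.minAreaRect(c);b=cv2.boxPoints(r)
        print(nm,cv2.contourArea(c),np.round(r[0],1),np.round(b,1).tolist());w=ray("top",b,z)
        print(np.round(w,4).tolist(),w.mean(0).round(4),np.linalg.norm(w[1]-w[0]),np.linalg.norm(w[2]-w[1]))
E
```

```text
base 5342.5 [276.8 199.8] [[244.3000030517578, 246.10000610351562], [253.10000610351562, 148.5], [309.29998779296875, 153.60000610351562], [300.3999938964844, 251.1999969482422]]
[[0.4571, -0.0135, 0.016], [0.7005, -0.0376, 0.016], [0.6863, -0.1779, 0.016], [0.4428, -0.1522, 0.016]] [ 0.5717 -0.0953  0.016 ] 0.24461799706185652 0.1410646363139156
bright 159.0 [273.6 233.6] [[265.29998779296875, 238.8000030517578], [266.3999938964844, 226.89999389648438], [282.0, 228.39999389648438], [280.8999938964844, 240.3000030517578]]
[[0.4742, -0.066, 0.034], [0.5032, -0.0689, 0.034], [0.4993, -0.107, 0.034], [0.4702, -0.104, 0.034]] [ 0.4867 -0.0865  0.034 ] 0.02918601352739726 0.038296799897296924
bright 431.5 [276.1 208.7] [[266.6000061035156, 224.0], [269.5, 192.0], [285.6000061035156, 193.5], [282.70001220703125, 225.39999389648438]]
[[0.5105, -0.0696, 0.034], [0.5888, -0.0776, 0.034], [0.5848, -0.1169, 0.034], [0.5064, -0.1088, 0.034]] [ 0.5476 -0.0932  0.034 ] 0.07873418392317039 0.0395670664342243
```

View pics/crop_top.png

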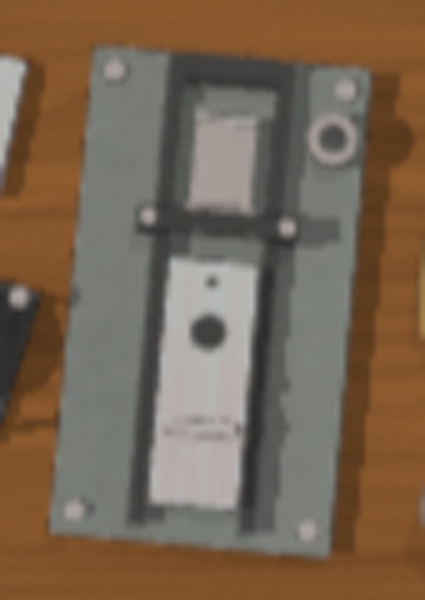

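The crop confirms it: a bare aluminium plate with its rib near crop (203,430), nose up at y≈262 and the bridge at y≈225. The nest yaw is about -0.102 rad. I'll turn the tool to the nest's heading first and shut the jaws.

play_rows(series=[{"translation":[0,0,0],"spin":0.99},{"translation":[0,0,0],"spin":0.99},{"translation":[0,0,0],"spin":0.99},{"translation":[0,0,0],"spin":0.99},{"translation":[0,0,0],"spin":0.99}], jaw=-1, force=60)

```text
time: 0.6
tool_pos: [0.2185, -0.6382, 0.2305]
tcp_rot: [-3.136, 0.166, 0.001]
wrist_force: [0.7, -0.2, 0.1]
width: 0.144
```

```bash
cat >> h.py <<'E'
from scipy.spatial.transform import Rotation as Ro
def go(X):
    s=bot.read_state();R=Ro.from_rotvec(s["tcp_rot"]).as_matrix()
    print("t",round(s["time"],2),"tcp",np.round(s["tool_pos"],4),"yaw x",np.arctan2(R[1,0],R[0,0]).round(4),"F",np.round(s["wrist_force"],1),"w",round(s["width"],2),"| tool-frame delta",np.round(R.T@(np.array(X)-s["tool_pos"]),4))
E
python3 -c "
from h import *
go([.46,-.083,.20])"
```

```text
t 0.6 tcp [ 0.2185 -0.6382  0.2305] yaw x -0.1058 F [ 0.7 -0.2  0.1] w 0.14 | tool-frame delta [ 0.1816 -0.5776  0.0311]
```

play_rows(series=[{"translation":[0.015,-0.046,0],"spin":0},{"translation":[0.015,-0.046,0],"spin":0},{"translation":[0.015,-0.046,0],"spin":0},{"translation":[0.015,-0.046,0],"spin":0},{"translation":[0.015,-0.046,0],"spin":0}])

```text
time: 1.1
tool_pos: [0.3169, -0.4154, 0.2307]
tcp_rot: [-3.137, 0.161, 0.001]
wrist_force: [0.4, 0.0, 0.3]
width: 0.0
```

play_rows(series=[{"translation":[0.015,-0.046,0],"spin":0},{"translation":[0.015,-0.046,0],"spin":0},{"translation":[0.015,-0.046,0],"spin":0},{"translation":[0.015,-0.046,0],"spin":0},{"translation":[0.015,-0.046,0],"spin":0}])

```text
time: 1.6
tool_pos: [0.4148, -0.1944, 0.231]
tcp_rot: [-3.137, 0.161, 0.0]
wrist_force: [1.1, -0.8, 0.1]
width: 0.001
```

```bash
python3 -c "
from h import *
go([.46,-.083,.20])"
```

```text
t 1.6 tcp [ 0.4148 -0.1944  0.231 ] yaw x -0.1026 F [ 1.1 -0.8  0.1] w 0.0 | tool-frame delta [ 0.0335 -0.1154  0.031 ]
```

play_rows(series=[{"translation":[0.011,-0.04,0.01],"spin":0},{"translation":[0.011,-0.04,0.01],"spin":0},{"translation":[0.011,-0.035,0.01],"spin":0},{"translation":[0,0,0],"spin":0},{"translation":[0,0,0],"spin":0}])

```text
time: 2.1
tool_pos: [0.4589, -0.0846, 0.2006]
tcp_rot: [3.137, -0.156, -0.003]
wrist_force: [-0.1, -0.4, 1.0]
width: 0.001
```

Run:
```python
from h import *
import pickle
go([.49,-.087,.06])
c=bot.get_calibration("wrist");im=bot.read_camera("wrist")
pickle.dump(c,open("wc.pkl","wb"));cv2.imwrite("pics/w1.png",im)
print(c)
```

```text
t 2.1 tcp [ 0.4589 -0.0846  0.2006] yaw x -0.0995 F [-0.1 -0.4  1. ] w 0.0 | tool-frame delta [ 0.0315 -0.0007  0.1406]
{'fov_y': 59.810310932565905, 'cx': 279.01200086139033, 'cy': 206.9820596951033, 'R': array([[-9.94643868e-02, -9.95040756e-01,  8.54218790e-04],
       [-9.53778914e-01,  9.55844304e-02,  2.84902438e-01],
       [-2.83571187e-01,  2.75229104e-02, -9.58556139e-01]]), 't': array([-0.03795682,  0.41731162,  0.4826954 ])}
```

View pics/w1.png

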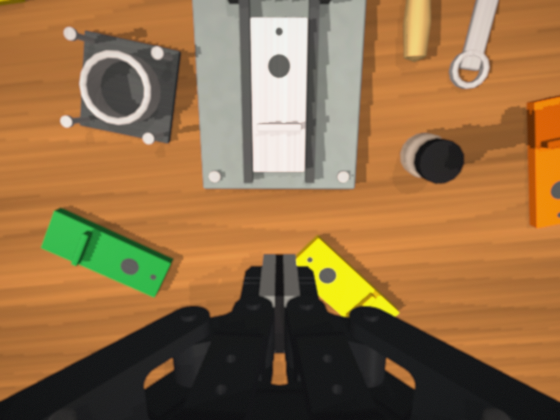

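The wrist view shows the plate from nose (279,17) to tail (280,172), with the rib across at y≈124–133, the nest base's rear edge at y≈188, and the shut fingertips at (279,262).

Run:
```python
from h import *
import pickle
c=pickle.load(open("wc.pkl","rb"));im=cv2.imread("pics/w1.png")
hsv=cv2.cvtColor(im,cv2.COLOR_BGR2HSV)
m=((hsv[...,1]<60)&(hsv[...,2]>170)).astype(np.uint8);m[:8]=0;m[180:]=0;m[:,:240]=0;m[:,320:]=0
ct=max(cv2.findContours(cv2.morphologyEx(m,cv2.MORPH_CLOSE,np.ones((15,15))),0,1)[0],key=cv2.contourArea)
b=cv2.approxPolyDP(ct,6,True)[:,0];print("plate",b.tolist())
W=ray("wrist",b,.034,c);print(W.round(4).tolist())
g=im[:,260:300].mean((1,2));print("col profile 110-180",np.round(g[110:180]).astype(int).tolist())
for p,z in(([204,188],.016),([355,188],.016),([280,133],.034),([280,124],.044),([280,172],.034),([280,17],.034)):
    print(p,ray("wrist",p,z,c).round(4))
print("tip proj",proj("wrist",bot.read_state()["tool_pos"],c))
```

```text
plate [[252, 17], [252, 125], [240, 126], [240, 179], [242, 171], [303, 179], [307, 18]]
[[0.5927, -0.0766, 0.034], [0.5123, -0.0668, 0.034], [0.5125, -0.0568, 0.034], [0.468, -0.051, 0.034], [0.4748, -0.0536, 0.034], [0.4625, -0.1052, 0.034], [0.5878, -0.1185, 0.034]]
col profile 110-180 [239, 239, 239, 239, 239, 239, 239, 239, 239, 238, 232, 218, 191, 178, 208, 233, 239, 238, 238, 236, 231, 228, 228, 229, 231, 234, 237, 238, 238, 238, 238, 238, 238, 238, 238, 238, 238, 238, 238, 238, 238, 238, 238, 238, 238, 238, 238, 238, 238, 238, 238, 238, 238, 238, 238, 238, 238, 238, 238, 238, 233, 211, 174, 159, 159, 161, 165, 169, 173, 175]
[204, 188] [[ 0.4592 -0.0145  0.016 ]]
[355, 188] [[ 0.4453 -0.1531  0.016 ]]
[280, 133] [[ 0.5035 -0.0893  0.034 ]]
[280, 124] [[ 0.5115 -0.09    0.044 ]]
[280, 172] [[ 0.4706 -0.086   0.034 ]]
[280, 17] [[ 0.5906 -0.0979  0.034 ]]
tip proj [[282.53738043 273.4542156 ]]
```

play_rows(series=[{"translation":[0.012,0,0.04],"spin":0},{"translation":[0.011,0,0.04],"spin":0},{"translation":[0.01,0,0.04],"spin":0},{"translation":[0,0,0.03],"spin":0},{"translation":[0,0,0],"spin":0}])

```text
time: 2.65
tool_pos: [0.4877, -0.0893, 0.0471]
tcp_rot: [-3.136, 0.164, 0.015]
wrist_force: [-0.7, 0.5, -0.4]
width: 0.005
```

Run:
```python
from h import *
import pickle
go([.492,-.0882,.034])
c=bot.get_calibration("wrist");im=bot.read_camera("wrist")
pickle.dump(c,open("wc2.pkl","wb"));cv2.imwrite("pics/w2.png",im)
```

```text
t 2.65 tcp [ 0.4877 -0.0893  0.0471] yaw x -0.1045 F [-0.7  0.5 -0.4] w 0.0 | tool-frame delta [ 0.0043 -0.0015  0.013 ]
```

View pics/w2.png

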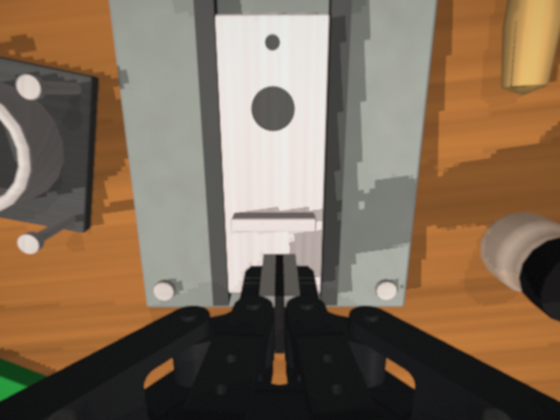

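The fingertips at (280,256) are over the flat behind the rib, whose rear foot is at y≈231, about 2 mm right of the plate's middle. I'll correct that, then press gradually.

play_rows(series=[{"translation":[0.003,-0.0015,0.005],"spin":0},{"translation":[0,0,0.005],"spin":0},{"translation":[0,0,0.003],"spin":0},{"translation":[0,0,0.002],"spin":0},{"translation":[0,0,0],"spin":0}])

```text
time: 3.2
tool_pos: [0.497, -0.0881, 0.0384]
tcp_rot: [3.136, -0.16, 0.006]
wrist_force: [-1.0, -1.1, 8.3]
width: 0.0
```

play_rows(series=[{"translation":[0,0,0.002],"spin":0},{"translation":[0,0,0.001],"spin":0},{"translation":[0,0,0.001],"spin":0},{"translation":[0,0,0],"spin":0}])

```text
time: 3.6
tool_pos: [0.4972, -0.0881, 0.0361]
tcp_rot: [3.136, -0.159, 0.005]
wrist_force: [-6.4, -0.5, 18.6]
width: 0.005
```

Run:
```python
from h import *
go([.492,-.0882,.028])
a=bot.read_camera("wrist");b=bot.read_camera("scene")
b=cv2.resize(b[180:280,220:360],(560,400),interpolation=cv2.INTER_CUBIC)
cv2.imwrite("pics/p3.png",cv2.resize(np.vstack([a[:330],b[:]]),None,fx=.8,fy=.8))
go([0,0,0])
```

```text
t 3.6 tcp [ 0.4972 -0.0881  0.0361] yaw x -0.1016 F [-6.4 -0.5 18.6] w 0.01 | tool-frame delta [-0.0051  0.0006  0.0081]
t 3.7 tcp [ 0.4971 -0.0881  0.0361] yaw x -0.1016 F [-6.2 -0.5 19.4] w 0.0 | tool-frame delta [-0.5036 -0.0372  0.0343]
```

View pics/p3.png

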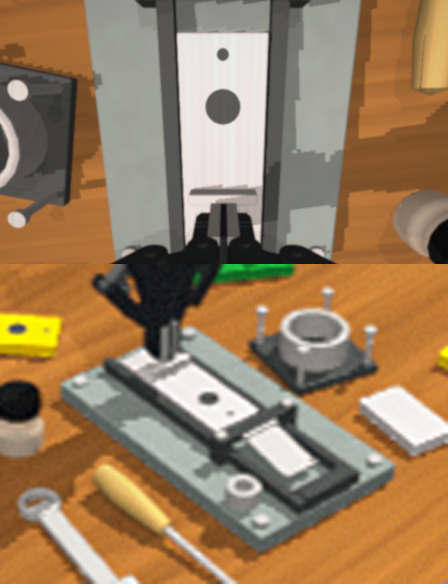

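The fingers are behind the rib with a small gap, but z=0.036 at 19 N doesn't match a flush lifter. I'll zoom in and measure the plate height from its apparent width.

Run:
```python
from h import *
import pickle
go([.492,-.0882,.028])
c3=bot.get_calibration("wrist");a=bot.read_camera("wrist");cv2.imwrite("pics/w3.png",a);pickle.dump(c3,open("wc3.pkl","wb"))
cv2.imwrite("pics/z3.png",cv2.resize(a[210:330,205:345],None,fx=5,fy=5,interpolation=cv2.INTER_CUBIC))
for n,p in(("w2","wc2.pkl"),("w3","wc3.pkl")):
    im=cv2.imread(f"pics/{n}.png");c=pickle.load(open(p,"rb"));print(n,np.round(c["t"],4))
    m=(im.min(2)>185).astype(np.uint8)
    for r in (60,90,160,190,210):
        x=np.where(m[r,200:345])[0]+200;print(r,x.min(),x.max(),end=" | ")
        o=[]
        for z in(.022,.028,.034,.04): 
            w=ray("wrist",[[x.min()-.5,r],[x.max()+.5,r]],z,c);o.append(np.linalg.norm(w[1]-w[0])*1e3)
        print(np.round(o,1))
    x=np.where(m[:,272+0])[0];print("rows nose",x[:3], "colprofile",im[215:262,245].mean(1).round().astype(int).tolist())
```

```text
t 3.7 tcp [ 0.4971 -0.0881  0.0361] yaw x -0.1016 F [-6.2 -0.5 19.4] w 0.0 | tool-frame delta [-0.0051  0.0006  0.0081]
w2 [-0.0372  0.4877  0.3475]
60 218 326 | [46.6 44.9 43.3 41.6]
90 219 325 | [46.8 45.1 43.5 41.8]
160 223 323 | [46.7 45.  43.3 41.7]
190 224 322 | [46.9 45.2 43.5 41.9]
210 225 312 | [42.4 40.9 39.3 37.8]
rows nose [15 16 17] colprofile [97, 97, 107, 139, 180, 212, 226, 229, 229, 229, 228, 227, 227, 227, 225, 218, 211, 217, 224, 226, 226, 226, 227, 226, 226, 226, 226, 226, 227, 226, 226, 226, 226, 226, 226, 226, 226, 226, 226, 226, 226, 226, 226, 226, 226, 226, 226]
w3 [-0.0365  0.5021  0.3335]
60 223 333 | [44.7 43.  41.3 39.6]
90 224 332 | [44.9 43.1 41.4 39.7]
160 227 329 | [44.7 43.  41.3 39.6]
190 228 328 | [44.8 43.1 41.4 39.7]
210 229 327 | [44.7 43.  41.3 39.6]
rows nose [42 43 44] colprofile [228, 228, 228, 228, 228, 228, 228, 228, 227, 227, 228, 228, 227, 227, 227, 227, 227, 226, 223, 203, 166, 129, 103, 94, 96, 96, 98, 111, 145, 184, 214, 225, 227, 226, 227, 227, 227, 227, 226, 224, 218, 213, 218, 223, 224, 224, 224]
```

View pics/z3.png

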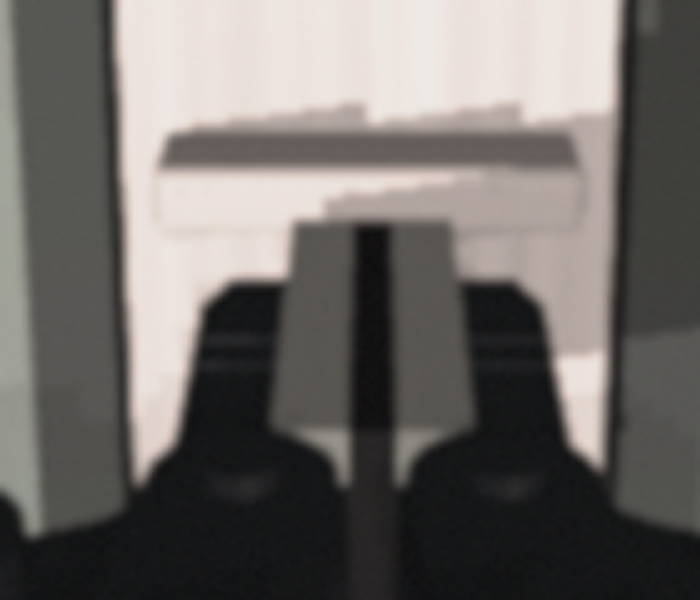

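The plate is down flush (its apparent width fits a drop of about 6–7 mm). However, the fingertip front (crop row 222) overlaps the rib's rear top edge (row 232), so the tips sit on the rib's edge, not on the flat. I'll lift, back off and press again.

play_rows(series=[{"translation":[0,0,-0.01],"spin":0},{"translation":[0,0,-0.01],"spin":0},{"translation":[0,0,0],"spin":0},{"translation":[-0.008,0,0],"spin":0},{"translation":[0,0,0],"spin":0}])

```text
time: 4.25
tool_pos: [0.4853, -0.0862, 0.0514]
tcp_rot: [-3.137, 0.16, 0.004]
wrist_force: [-0.3, 0.4, -0.2]
width: 0.003
```

Run:
```python
from h import *
c=bot.get_calibration("wrist");a=bot.read_camera("wrist")
m=(a.min(2)>185).astype(np.uint8)
r=np.where(m[:330,245])[0];g=a[200:275,245].mean(1)
print("nose row",r[:2]);print(g.round().astype(int).tolist())
print("nose",ray("wrist",[[275,r[0]]],.034,c))
go([.492,-.0882,.034])
```

```text
nose row [12 13]
[229, 230, 224, 188, 134, 102, 97, 100, 117, 156, 197, 222, 230, 231, 231, 230, 230, 230, 230, 229, 225, 216, 212, 217, 221, 226, 229, 229, 229, 229, 229, 229, 229, 229, 228, 229, 229, 229, 229, 229, 229, 229, 229, 229, 229, 229, 229, 229, 229, 229, 229, 228, 229, 229, 229, 229, 229, 229, 229, 228, 229, 228, 229, 228, 229, 229, 228, 224, 217, 200, 172, 137, 113, 101, 90]
nose [[ 0.59032515 -0.09469654  0.034     ]]
t 4.3 tcp [ 0.4857 -0.0863  0.0514] yaw x -0.1022 F [-0.5  0.3 -0.3] w -0.0 | tool-frame delta [0.0065 0.0012 0.0174]
```

play_rows(series=[{"translation":[0.002,0.001,0.008],"spin":0},{"translation":[0,0,0.006],"spin":0},{"translation":[0,0,0.003],"spin":0},{"translation":[0,0,0.003],"spin":0},{"translation":[0,0,0],"spin":0}])

```text
time: 4.8
tool_pos: [0.4884, -0.0877, 0.0319]
tcp_rot: [-3.137, 0.16, 0.004]
wrist_force: [-3.6, 1.1, 6.2]
width: -0.002
```

play_rows(series=[{"translation":[0,0,0.002],"spin":0},{"translation":[0,0,0.002],"spin":0},{"translation":[0,0,0.002],"spin":0},{"translation":[0,0,0],"spin":0}])

```text
time: 5.2
tool_pos: [0.4886, -0.0877, 0.028]
tcp_rot: [-3.137, 0.16, 0.004]
wrist_force: [-8.6, 2.5, 20.0]
width: 0.005
```

Pressed properly now: z=0.028 at 20 N. Starting the push.

play_rows(series=[{"translation":[0.003,0,0.0005],"spin":0},{"translation":[0.003,0,0.0005],"spin":0},{"translation":[0.003,0,0],"spin":0},{"translation":[0.003,0,0],"spin":0},{"translation":[0.003,0,0],"spin":0}])

```text
time: 5.7
tool_pos: [0.5003, -0.089, 0.0279]
tcp_rot: [-3.137, 0.159, 0.015]
wrist_force: [-21.0, 2.7, 36.5]
width: 0.003
```

play_rows(series=[{"translation":[0.004,0,0],"spin":0},{"translation":[0.004,0,0],"spin":0},{"translation":[0.004,0,0],"spin":0},{"translation":[0.004,0,0],"spin":0},{"translation":[0,0,0],"spin":0}])

```text
time: 6.2
tool_pos: [0.5179, -0.0909, 0.0279]
tcp_rot: [-3.137, 0.16, 0.01]
wrist_force: [-16.0, 2.1, 29.8]
width: 0.002
```

Run:
```python
from h import *
go([.58,-.0965,.028])
a=bot.read_camera("wrist");b=bot.read_camera("scene")
b=cv2.resize(b[180:280,220:360],(560,400),interpolation=cv2.INTER_CUBIC)
cv2.imwrite("pics/p4.png",cv2.resize(np.vstack([a[:330],b[:]]),None,fx=.8,fy=.8))
```

```text
t 6.2 tcp [ 0.5179 -0.0909  0.0279] yaw x -0.1017 F [-16.    2.1  29.8] w 0.0 | tool-frame delta [ 0.0624 -0.0007 -0.0005]
```

View pics/p4.png

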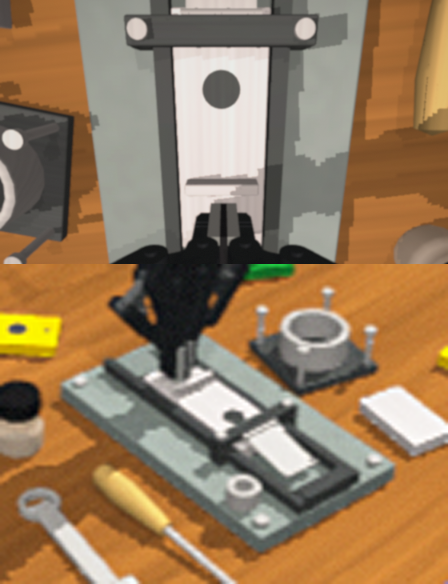

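The plate's nose is under the bridge and the fingers are centred behind the rib. Continuing.

play_rows(series=[{"translation":[0.005,0,0],"spin":0},{"translation":[0.005,0,0],"spin":0},{"translation":[0.005,0,0],"spin":0},{"translation":[0.005,0,0],"spin":0},{"translation":[0.005,0,0],"spin":0}])

```text
time: 6.8
tool_pos: [0.5354, -0.0926, 0.0278]
tcp_rot: [-3.136, 0.158, 0.036]
wrist_force: [-42.3, 3.4, 58.5]
width: -0.001
```

play_rows(series=[{"translation":[0.005,0,0],"spin":0},{"translation":[0.005,0,0],"spin":0},{"translation":[0.005,0,0],"spin":0},{"translation":[0.005,0,0],"spin":0},{"translation":[0,0,0],"spin":0}])

```text
time: 7.3
tool_pos: [0.5612, -0.0952, 0.028]
tcp_rot: [-3.137, 0.16, 0.012]
wrist_force: [-12.6, 1.9, 23.1]
width: -0.003
```

play_rows(series=[{"translation":[0.004,0,0],"spin":0},{"translation":[0.004,0,0],"spin":0},{"translation":[0.004,0,0],"spin":0},{"translation":[0.003,0,0],"spin":0},{"translation":[0,0,0],"spin":0}])

```text
time: 7.8
tool_pos: [0.5723, -0.0963, 0.0279]
tcp_rot: [-3.136, 0.159, 0.027]
wrist_force: [-28.9, 2.9, 40.8]
width: 0.001
```

Run:
```python
from h import *
go([.584,-.0972,.028])
c=bot.get_calibration("wrist");a=bot.read_camera("wrist");b=bot.read_camera("scene");t=bot.read_camera("top")
cv2.imwrite("pics/w5.png",a)
b=cv2.resize(b[190:280,220:360],(560,360),interpolation=cv2.INTER_CUBIC)
t=cv2.resize(t[140:220,235:325],None,fx=4.5,fy=4.5,interpolation=cv2.INTER_CUBIC)[:360]
v=np.hstack([np.vstack([a[:330]]),cv2.resize(t,(int(t.shape[1]*330/360),330))])
cv2.imwrite("pics/p5.png",cv2.resize(v,None,fx=.85,fy=.85))
```

```text
t 7.8 tcp [ 0.5723 -0.0963  0.0279] yaw x -0.1014 F [-28.9   2.9  40.8] w 0.0 | tool-frame delta [ 0.0117 -0.0003 -0.0003]
```

View pics/p5.png

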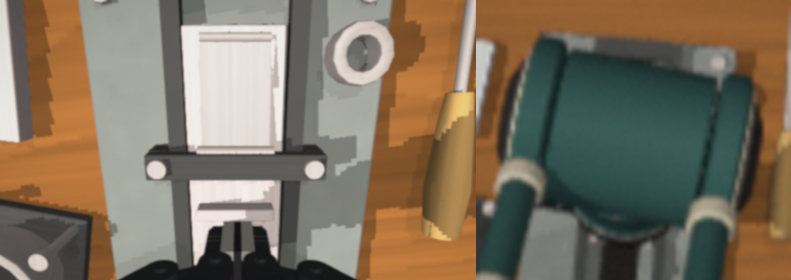

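The leaf lies on the plate. The rib (y≈210) is still roughly 10 mm short of the bridge (y≈180). Creeping on toward the stop.

play_rows(series=[{"translation":[0.003,0,0],"spin":0},{"translation":[0.003,0,0],"spin":0},{"translation":[0,0,0],"spin":0},{"translation":[0,0,0],"spin":0}])

```text
time: 8.35
tool_pos: [0.5784, -0.0969, 0.0279]
tcp_rot: [-3.136, 0.159, 0.026]
wrist_force: [-28.7, 3.6, 39.7]
width: -0.001
```

play_rows(series=[{"translation":[0.002,0,0],"spin":0},{"translation":[0.002,0,0],"spin":0},{"translation":[0,0,0],"spin":0},{"translation":[0,0,0],"spin":0}])

```text
time: 8.75
tool_pos: [0.5821, -0.0973, 0.0279]
tcp_rot: [-3.136, 0.159, 0.026]
wrist_force: [-28.7, 3.0, 38.8]
width: 0.0
```

play_rows(series=[{"translation":[0.002,0,0],"spin":0},{"translation":[0,0,0],"spin":0},{"translation":[0,0,0],"spin":0}])

```text
time: 9.05
tool_pos: [0.584, -0.0975, 0.0279]
tcp_rot: [-3.136, 0.159, 0.027]
wrist_force: [-29.7, 3.1, 39.3]
width: 0.001
```

play_rows(series=[{"translation":[0.002,0,0],"spin":0},{"translation":[0,0,0],"spin":0},{"translation":[0,0,0],"spin":0}])

```text
time: 9.35
tool_pos: [0.5843, -0.0975, 0.0279]
tcp_rot: [-3.136, 0.159, 0.032]
wrist_force: [-34.1, 3.4, 44.0]
width: 0.0
```

```bash
cat > gap.py <<'E'
from h import *
c=bot.get_calibration("wrist");a=bot.read_camera("wrist")
g=cv2.cvtColor(a,cv2.COLOR_BGR2GRAY)
import sys
cv2.imwrite(sys.argv[1],a)
go([.584,-.0972,.028])
o=.5*np.array([.9949,-.1014])
# expected pixel rows: bridge near top edge, home rib, from nest (0.5735,-0.0956)
n=np.array([.5735,-.0956]);ux=np.array([.9949,-.1014])
P=lambda x,z:proj("wrist",[*(n+x*ux),z],c)[0].round(1)
print("exp bridge near top",P(.030,.0385),"far top",P(.042,.0385),"home rib front top",P(.028,.038),"rib rear top",P(.022,.038),"nose home",P(.107,.028),"stop top",P(.107,.028))
for x in(245,262,300):
    p=g[:,x].astype(int);d=np.diff(p);print(x,[(i,int(d[i])) for i in range(len(d)) if abs(d[i])>14 and i<330])
E
python3 gap.py pics/w6.png
```

```text
t 9.4 tcp [ 0.5843 -0.0975  0.0279] yaw x -0.1013 F [-33.9   3.2  43.9] w 0.0 | tool-frame delta [-0.0004 -0.0003 -0.0001]
exp bridge near top [278.8 242.4] far top [278.8 213.1] home rib front top [278.8 246.6] rib rear top [278.8 260.5] nose home [278.8  28.9] stop top [278.8  28.9]
245 [(27, 18), (28, 49), (29, 47), (30, 25), (73, -19), (74, -27), (76, 19), (82, -17), (84, 24), (85, 23), (200, -21), (201, -37), (202, -25), (204, 18), (205, 16), (206, 15), (207, 16), (210, -34), (211, -58), (212, -49), (245, 19), (246, 38), (247, 39), (248, 24), (268, -16), (269, -35), (270, -38), (271, -26)]
262 [(27, 22), (28, 55), (29, 48), (30, 20), (73, -22), (74, -30), (76, 21), (82, -17), (84, 24), (85, 25), (200, -19), (201, -37), (202, -23), (204, 18), (205, 15), (206, 15), (207, 17), (210, -36), (211, -61), (212, -47), (245, 23), (246, 38), (247, 36), (248, 21), (259, -17), (260, -18), (264, -30), (265, -37), (266, -21), (295, -16), (296, -25), (297, -18)]
300 [(27, 22), (28, 54), (29, 46), (30, 17), (73, -27), (74, -27), (76, 21), (77, 15), (81, -16), (82, -18), (84, 23), (85, 23), (200, -20), (201, -35), (202, -23), (204, 18), (205, 16), (206, 16), (207, 18), (210, -35), (211, -60), (212, -49), (245, 15), (246, 21), (247, 19), (264, -32), (265, -53), (266, -45), (267, -16)]
```

It moved only 0.3 mm on the last 2 mm command and the force rose, so it's against the stop; the nose row (28.5) matches the expected home row (28.9). One more firm nudge to confirm.

play_rows(series=[{"translation":[0.003,0,0],"spin":0},{"translation":[0,0,0],"spin":0},{"translation":[0,0,0],"spin":0}])

```text
time: 9.7
tool_pos: [0.5843, -0.0975, 0.0279]
tcp_rot: [-3.135, 0.159, 0.042]
wrist_force: [-41.3, 3.3, 51.4]
width: -0.001
```

play_rows(series=[{"translation":[-0.0015,0,-0.002],"spin":0},{"translation":[-0.0015,0,-0.002],"spin":0},{"translation":[-0.0015,0,-0.002],"spin":0},{"translation":[0,0,0],"spin":0}])

```text
time: 10.1
tool_pos: [0.5843, -0.0971, 0.0281]
tcp_rot: [-3.135, 0.16, 0.024]
wrist_force: [-14.1, 1.3, 5.1]
width: -0.002
```

play_rows(series=[{"translation":[-0.0025,0,-0.0005],"spin":0},{"translation":[-0.001,0,-0.0005],"spin":0},{"translation":[0,0,0],"spin":0}])

```text
time: 10.4
tool_pos: [0.5845, -0.0972, 0.0298]
tcp_rot: [-3.136, 0.16, 0.013]
wrist_force: [-6.7, 1.0, -2.9]
width: -0.001
```

play_rows(series=[{"translation":[-0.003,0,0],"spin":0},{"translation":[-0.002,0,0],"spin":0},{"translation":[0,0,0],"spin":0}])

```text
time: 10.7
tool_pos: [0.5842, -0.0977, 0.0326]
tcp_rot: [3.137, -0.16, 0.002]
wrist_force: [-0.8, -0.3, -0.7]
width: -0.002
```

play_rows(series=[{"translation":[0,0,-0.01],"spin":0},{"translation":[0,0,-0.02],"spin":0},{"translation":[0,0,-0.03],"spin":0},{"translation":[0,0,-0.03],"spin":0},{"translation":[0,0,0],"spin":0}])

```text
time: 11.2
tool_pos: [0.5889, -0.0986, 0.1294]
tcp_rot: [3.135, -0.16, 0.02]
wrist_force: [0.4, -0.8, 0.1]
width: -0.004
```

```bash
python3 gap.py pics/w7.png
python3 - <<'E'
from h import *
a=cv2.imread("pics/w7.png");b=bot.read_camera("scene")
b=cv2.resize(b[185:280,230:350],(416,330),interpolation=cv2.INTER_CUBIC)
cv2.imwrite("pics/p7.png",cv2.resize(np.hstack([a[:330,80:480],b]),None,fx=.97,fy=.97))
E
```

```text
t 11.25 tcp [ 0.5873 -0.0983  0.127 ] yaw x -0.1022 F [ 0.4 -0.4 -1. ] w 0.0 | tool-frame delta [-0.0043 -0.0008  0.099 ]
exp bridge near top [277.7 192.3] far top [277.6 174.4] home rib front top [277.7 195. ] rib rear top [277.7 203.7] nose home [277.5  69.8] stop top [277.5  69.8]
245 [(68, 15), (69, 45), (70, 54), (71, 27), (168, -22), (169, -25), (170, -16), (171, -19), (172, -37), (173, -34), (175, 15), (190, 15), (191, 34), (192, 34), (193, 16), (246, -15)]
262 [(68, 16), (69, 47), (70, 54), (71, 24), (94, -18), (101, 18), (168, -29), (169, -19), (170, 15), (171, 23), (173, -38), (174, -55), (175, -25), (193, 20), (194, 43), (195, 49), (196, 25), (246, -31), (247, -51), (248, -54), (249, -22), (251, 21), (252, 33), (253, 20), (264, -17), (265, -18), (295, -17), (296, -24), (297, -19)]
300 [(68, 18), (69, 51), (70, 53), (71, 20), (168, -16), (170, 23), (171, 23), (173, -38), (174, -56), (175, -25), (193, 22), (194, 49), (195, 48), (196, 18), (246, -31), (247, -28), (248, -16), (257, 15), (258, 16), (264, -30), (265, -48), (266, -40)]
```

View pics/p7.png

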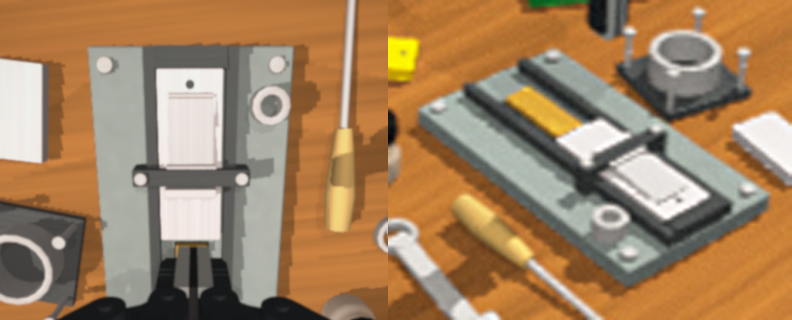

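The plate's nose (row 70 vs expected 69.8) is at the stop, the leaf lies on it, the rib is at the bridge, and the brass lifter shows behind the tail. Last numeric check of lifter and plate height.

play_rows(series=[{"translation":[-0.02,0,-0.03],"spin":0},{"translation":[0,0,-0.03],"spin":0},{"translation":[0,0,0],"spin":0},{"translation":[0,0,0],"spin":0},{"translation":[0,0,0],"spin":0}])

```text
time: 11.8
tool_pos: [0.5628, -0.0953, 0.1805]
tcp_rot: [-3.137, 0.16, 0.004]
wrist_force: [-0.8, -0.8, 0.0]
width: -0.001
```

Run:
```python
from h import *
c=bot.get_calibration("wrist");a=bot.read_camera("wrist");cv2.imwrite("pics/w8.png",a);go([0,0,0])
n=np.array([.5735,-.0956]);ux=np.array([.9949,-.1014])
P=lambda x,z:proj("wrist",[*(n+x*ux),z],c)[0].round(1)
h=cv2.cvtColor(a,cv2.COLOR_BGR2HSV);m=(cv2.inRange(h,(15,110,90),(32,255,255))).astype(np.uint8)
u=int(P(-.05,.022)[0]);m[:,:u-30]=0;m[:,u+30:]=0;m[300:]=0
k,l,s,_=cv2.connectedComponentsWithStats(m);print("brass boxes x,y,w,h,area",s[1:][s[1:,4]>60].tolist())
for z in(.016,.022):
    q=proj("wrist",[[*(n-.0525*ux+y*np.array([.1014,.9949])),z] for y in(.012,-.012)],c)
    print("lifter z",z,"rows -20/-85mm",P(-.02,z),P(-.085,z),"width px",abs(q[0,0]-q[1,0]).round(1))
w=(a.min(2)>185)
for r in (P(.0,.028)[1],P(-.01,.028)[1]):
    x=np.where(w[int(r),u-60:u+60])[0];print("plate row",r,"width",x.max()-x.min()+1,[np.linalg.norm(np.diff(ray("wrist",[[0,r],[x.max()-x.min()+1,r]],z,c),axis=0)).round(4) for z in(.028,.034)])
print("nose exp",P(.107,.028),[int(i) for i in np.where(np.diff(w[:,u-12].astype(int)))[0]])
```

```text
t 11.85 tcp [ 0.5626 -0.0952  0.1802] yaw x -0.1022 F [-0.5  0.7 -0.4] w -0.0 | tool-frame delta [-0.5688 -0.0373  0.1822]
brass boxes x,y,w,h,area [[264, 197, 30, 58, 1659]]
lifter z 0.016 rows -20/-85mm [278.9 196.2] [279.  264.3] width px 26.8
lifter z 0.022 rows -20/-85mm [278.9 198. ] [279.  267.2] width px 27.2
plate row 176.5 width 53 [np.float64(0.0437), np.float64(0.0428)]
plate row 188.3 width 52 [np.float64(0.0433), np.float64(0.0424)]
nose exp [278.8  34.6] [35, 121, 122, 124, 144, 192]
```

```bash
python3 -c "
from workcell import bot
print(bot.finish_job())"
```

```text
the job is handed in; nothing more can be done
None
```

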